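# Find the socket that fits the sediment trap's drain plug

### The arm

A 6-joint arm with a two-finger parallel gripper is mounted at the origin on a cart in front of the work surface, level with it; the furniture and walls round the work are solid. World frame = base frame: x ahead of the robot, y to its left, z up, the work surface at z = 0. Lengths are in mm, angles in rad, forces in N, time in s.
With the tool pointing down it reaches from about 250 to 775 mm from the base axis. Payload 4 kg.
Tool frame: the origin (TCP) lies at the very end of the fingers, on their centre line; the grasp point (between the pads) lies 19 mm behind it; z points along the fingers, y is the line along which they close (so a half turn about z gives the same grasp; the last joint's range is limited). The gripper opens to 85 mm and grips with 20 to 120 N. Pads are 22 mm wide; open, the fingers measure 114 mm over their backs; the gripper's body (76 mm by 85 mm) begins 54 mm behind the grasp point. The pads swing forward as they close: fully open they stand 13 mm farther back than shut.
Start: joints at [-1.448, 0.087, 1.371, -0, 1.684, -0.103], TCP at [123.133, -536.056, 231.341] pointing down, gripper open.
Joint ranges: [-3.1, 3.1], [-0.76, 2.03], [0.27, 2.55], [-1.08, 4.22], [0.17, 2.65], [-2.57, 2.57]. Speed limits (rad/s): [2.79, 2.79, 3.14, 3.14, 3.14, 3.14].

### API

Orientations are given as a 3x3 rotation matrix whose columns are the frame's x, y, z axes.
In Python, from rig import robot gives the robot as it stands. The module is installed in compiled form; this text tells all that it offers.
- The arm moves only by the tool jog_arm, called by a JSON object that holds its "name" and its "arguments". Schema: {"type":"object","properties":{"deltas":{"type":"array","items":{"type":"number"},"minItems":7,"maxItems":70},"clamp_n":{"type":"number"},"only":{"type":"string"},"quiet":{"type":"boolean"},"lines":{"type":"string"}},"required":["deltas"],"additionalProperties":false}. deltas is one flat list of numbers that holds 1 to 10 rows one after another, with no inner brackets; each row has 7 numbers: the finger opening in mm, then dx, dy, dz in mm, then a rotation vector rx, ry, rz in rad; each row shifts and turns the commanded pose from where the row before left it, along the tool's axes as they then stand; what a row does not reach is not made up. A row lasts 1/8 s, in which the tool goes at most 62.5 mm and 0.188 rad, less where a joint would pass 70% of its speed; a pose out of reach is approached as far as the arm can. The fingers move at their own pace and stop on an object; clamp_n is the grip in N (left out, the last holds). Time passes only in rows, so rows that do not move let the fingers close. The tool returns the time, the measured TCP pose, the force, the opening and the grip force at its end. only (a regular expression) keeps the lines of the reply that match it, lines (a string "A,B") keeps lines A to B, and quiet returns only ok. Input that does not fit is refused with a message, and nothing moves.
- robot.state(): the state, without advancing time (a new reading comes with each control period).
- robot.get_image(name): name is "scene" or "top" or "wrist"; returns a dict with "pixels" (384x512x3 uint8, red, green, blue), "range_z" (384x512 float32, mm along the optical axis (not along the pixel's ray), 0 where there is no reading), "intrinsics" (3x3 intrinsics, pixels), "R" (3x3) and "t" (3): a world point X has camera coordinates R X + t. Camera axes: x right, y down, z forward; pixel columns grow to the right and rows downward; lengths in mm; the calibration is good to about 2 mm. A picture is of the moment at which its call begins.
- robot.job_done(): hands the job in; it is judged then, once.
The state is a dict: "t": time; "qpos": joint angles; "qd": joint speeds; "joint_torque": joint torques, N m; "ee_pos": TCP position; "orientation": TCP orientation; "wrist_force": force on the tool from outside, world axes, zero at the start; "wrist_torque": the same for the moment, N m; "opening": finger opening in mm; "grip_force": force on a finger pad.
Only numpy, scipy, OpenCV 4.12 (cv2) and the standard library are available. Lean on these libraries where they do the work, as an engineer would, in place of code of your own. Each camera call takes 0.05 s, during which the arm holds its last target. There are 200 camera calls.

### The job

The small steel sediment trap beside the sink is due for draining: pull its baffle plate straight up out of its slots and stand it in the white cup, then try the sockets from the grey stand on the hex drain plug in the trap's floor until you have the one that fits, putting any that does not fit back upright in a hole of the stand. Seat the fitting socket fully down on the plug and with it turn the plug about an eighth of a turn anticlockwise (seen from above). Finish like that, still gripping the socket on the plug, and knock nothing over and leave the tape roll and the brush where they are.

Things in the scene. Friction and masses are not known exactly. Their poses are not given: they have to be found in the camera images.
- trap: Fixed open-topped steel box, 58 (x) by 158 (y) mm, 70 high, rim 72 x 172, a short port at each y end; floor and walls 4 mm. Half way along y, ribs on both long walls form two upright slots, 5.5 mm wide, from a ledge 32 mm above the worktop up to 66 mm; 39 mm are free between facing ribs. Origin: underside centre.
- drain (a point): Point on the trap's floor, 4 mm above the worktop, at the middle of the box: the drain, where one of the plugs sits. A socket too small for it stays up on its hexagon; one too large drops over it but spins round without turning it. The sink's tap, 200 mm high, stands to the right of the trap and a little farther back, its spout over the sink's rear edge.
- baffle: Plain steel plate 46 mm wide (x), 4 mm thick (y), 90 mm tall (z), standing in the trap's two slots on their ledges, over the drain plug. Its top 14 mm are a grip 40 mm wide and 8 mm thick. Origin: middle of the lower edge. 0.12 kg.
- baffle_grip (a point): Middle of the baffle's grip, 83 mm above the lower edge; axes as the baffle's, so it is gripped across y.
- cup: White plastic measuring cup, loose, 88 mm high, with a handle towards its -y; the bowl's axis lies at x = 0, y = +12.5 mm. Inside about 70 mm wide at the rim and 54 mm at the bottom, floor 2 mm thick. 0.25 kg. Origin on the underside. The tall water distiller stands beyond it, farther right.
- cup_mouth (a point): Centre of the cup's mouth, at the height of its rim.
- stand: Grey block 46 mm (x) by 150 mm (y) by 20 mm high, fixed, with three round holes of 31 mm, 12 mm deep (their floor is 8 mm above the worktop), at y = -50, 0 and +50 mm. Origin: underside centre.
- socket_13: Steel socket with extension, 110 mm tall, 0.2 kg, mouth down in a hole of the stand. Six-sided opening for a 13 mm hexagon (14.2 mm across flats, 17 deep), 22 mm outside up to 25 mm above the mouth, then a 16 mm shank; from 64 to 110 mm a hexagonal grip, 20 mm across flats. Origin: centre of the mouth, z up the extension; flats of grip and opening face x and every 60 degrees on.
- socket_16: Steel socket with extension, 110 mm tall, 0.2 kg, mouth down in a hole of the stand. Six-sided opening for a 16 mm hexagon (17.2 mm across flats, 17 deep), 25 mm outside up to 25 mm above the mouth, then a 16 mm shank; from 64 to 110 mm a hexagonal grip, 20 mm across flats. Origin: centre of the mouth, z up the extension; flats of grip and opening face x and every 60 degrees on.
- socket_19: Steel socket with extension, 110 mm tall, 0.2 kg, mouth down in a hole of the stand. Six-sided opening for a 19 mm hexagon (20.2 mm across flats, 17 deep), 28 mm outside up to 25 mm above the mouth, then a 16 mm shank; from 64 to 110 mm a hexagonal grip, 20 mm across flats. Origin: centre of the mouth, z up the extension; flats of grip and opening face x and every 60 degrees on.
- plug_a_seat (a point): Brass hex plug: flange 30 mm wide, 3 thick, then a 14 mm high hexagon, its top 2 mm turned to a cone. The three plugs are 13, 16 and 19 mm across flats; this one's size is not told. One of them sits in the trap's drain, under the baffle; two are spares in the kidney dish. Point on the axis on top of the flange, where a seated socket's mouth rests; flats face along x and every 60 degrees.
- plug_b_seat (a point): Brass hex plug: flange 30 mm wide, 3 thick, then a 14 mm high hexagon, its top 2 mm turned to a cone. The three plugs are 13, 16 and 19 mm across flats; this one's size is not told. One of them sits in the trap's drain, under the baffle; two are spares in the kidney dish. Point on the axis on top of the flange, where a seated socket's mouth rests; flats face along x and every 60 degrees.
- plug_c_seat (a point): Brass hex plug: flange 30 mm wide, 3 thick, then a 14 mm high hexagon, its top 2 mm turned to a cone. The three plugs are 13, 16 and 19 mm across flats; this one's size is not told. One of them sits in the trap's drain, under the baffle; two are spares in the kidney dish. Point on the axis on top of the flange, where a seated socket's mouth rests; flats face along x and every 60 degrees.
- plug_a (a joint): Turn of plug_a in rad: 0 is tight (it cannot turn clockwise), growing anticlockwise seen from above, at most 1.6; stiff (0.12 N m), and stays where it is left.
- plug_b (a joint): Turn of plug_b in rad: 0 is tight (it cannot turn clockwise), growing anticlockwise seen from above, at most 1.6; stiff (0.12 N m), and stays where it is left.
- plug_c (a joint): Turn of plug_c in rad: 0 is tight (it cannot turn clockwise), growing anticlockwise seen from above, at most 1.6; stiff (0.12 N m), and stays where it is left.
- tape: Roll of tan tape lying flat, 104 mm wide, 25 mm high: a bystander to be left alone.
- brush: Orange scrubbing brush, 30 x 85 x 22 mm: a bystander to be left alone.
Not all that is in view belongs to the job. Leave any blue or green look-alike of the socket_19 alone.

How it is judged (in metres and radians):
On the way, in this order (a step that is already met when the one before it is completed fails the run):
1. the baffle has been drawn up clear of the trap's slots (z of baffle in the frame of trap above 0.075 m), for 0.1 s.
2. the baffle stands in the cup and is let go (z of baffle in the frame of cup below 0.03 m and horizontal distance between baffle and cup_mouth below 0.035 m and angle between baffle's own z axis and vertical below 0.8 rad and angle between cup's own z axis and vertical below 0.15 rad and contact force between the fingers and baffle below 0.1 N), for 0.2 s.
3. the fitting socket is fully down on the drain plug (((horizontal distance between plug_a_seat and drain below 0.02 m and z of socket_16 in the frame of plug_a_seat below 0.004 m and horizontal distance between socket_16 and plug_a_seat below 0.004 m and angle between the z axis of socket_16 and the z axis of plug_a_seat, either way round below 0.08 rad) or (horizontal distance between plug_b_seat and drain below 0.02 m and z of socket_13 in the frame of plug_b_seat below 0.004 m and horizontal distance between socket_13 and plug_b_seat below 0.004 m and angle between the z axis of socket_13 and the z axis of plug_b_seat, either way round below 0.08 rad) or (horizontal distance between plug_c_seat and drain below 0.02 m and z of socket_19 in the frame of plug_c_seat below 0.004 m and horizontal distance between socket_19 and plug_c_seat below 0.004 m and angle between the z axis of socket_19 and the z axis of plug_c_seat, either way round below 0.08 rad))), for 0.2 s.
At the end, for the whole second after the job is handed in: Baffle standing in the upright cup; the fitting socket seated on the drain plug (mouth within 4 mm of the flange and of the axis, 0.08 rad), plug turned 0.5 to 1.1 rad anticlockwise, fingers gripping that socket (over 3 N); the other sockets upright in holes of the stand (z of baffle in the frame of cup below 0.03 m and horizontal distance between baffle and cup_mouth below 0.035 m and angle between baffle's own z axis and vertical below 0.8 rad and angle between cup's own z axis and vertical below 0.15 rad and ((horizontal distance between plug_a_seat and drain below 0.02 m and z of socket_16 in the frame of plug_a_seat below 0.004 m and horizontal distance between socket_16 and plug_a_seat below 0.004 m and angle between the z axis of socket_16 and the z axis of plug_a_seat, either way round below 0.08 rad and value of joint plug_a between 0.5 and 1.1 rad and contact force between the fingers and socket_16 above 3 N and z of each of socket_13, socket_19 in the frame of stand below 0.014 m and angle between each of socket_13, socket_19's own z axis and vertical below 0.2 rad and x of socket_13 in the frame of stand between -0.02 and 0.02 m and y of socket_13 in the frame of stand between -0.07 and 0.07 m and x of socket_19 in the frame of stand between -0.02 and 0.02 m and y of socket_19 in the frame of stand between -0.07 and 0.07 m) or (horizontal distance between plug_b_seat and drain below 0.02 m and z of socket_13 in the frame of plug_b_seat below 0.004 m and horizontal distance between socket_13 and plug_b_seat below 0.004 m and angle between the z axis of socket_13 and the z axis of plug_b_seat, either way round below 0.08 rad and value of joint plug_b between 0.5 and 1.1 rad and contact force between the fingers and socket_13 above 3 N and z of each of socket_16, socket_19 in the frame of stand below 0.014 m and angle between each of socket_16, socket_19's own z axis and vertical below 0.2 rad and x of socket_16 in the frame of stand between -0.02 and 0.02 m and y of socket_16 in the frame of stand between -0.07 and 0.07 m and x of socket_19 in the frame of stand between -0.02 and 0.02 m and y of socket_19 in the frame of stand between -0.07 and 0.07 m) or (horizontal distance between plug_c_seat and drain below 0.02 m and z of socket_19 in the frame of plug_c_seat below 0.004 m and horizontal distance between socket_19 and plug_c_seat below 0.004 m and angle between the z axis of socket_19 and the z axis of plug_c_seat, either way round below 0.08 rad and value of joint plug_c between 0.5 and 1.1 rad and contact force between the fingers and socket_19 above 3 N and z of each of socket_13, socket_16 in the frame of stand below 0.014 m and angle between each of socket_13, socket_16's own z axis and vertical below 0.2 rad and x of socket_13 in the frame of stand between -0.02 and 0.02 m and y of socket_13 in the frame of stand between -0.07 and 0.07 m and x of socket_16 in the frame of stand between -0.02 and 0.02 m and y of socket_16 in the frame of stand between -0.07 and 0.07 m))); the arm keeps its last pose, push and grip.
It fails at once if the cup is knocked over (angle between cup's own z axis and vertical above 0.7 rad).
It fails at once if a socket is dropped or knocked over (angle between any of socket_13, socket_16, socket_19's own z axis and vertical above 1 rad).
It fails at once if the tape roll or the brush is shoved away (distance of any of tape, brush from where it was at the start of the episode above 0.03 m).
It also fails if it takes over 72 s, if anything falls off the work surface, if the arm or the gripper's body presses on something with over 40 N, if the wrist force passes 120 N, or if a joint passes its speed limit or range.

## Working session

There is one attempt and no reset: what is moved stays moved. The work goes in short steps, Python scripts to look and compute and a tool call to move; the robot and the scene stay as the last step left them, time stands still between calls to the robot, and variables do not carry over. Pictures are saved under pics/ and viewed, at most 12 in all, crops included, and the job is handed in when it is done.

```bash
mkdir -p pics; cat > h.py <<'E'
import numpy as np, cv2
from rig import robot
def cap(n):
    d=robot.get_image(n); np.savez(f'{n}.npz',**d); return d
def load(n): return dict(np.load(f'{n}.npz'))
def world(d,u,v,z=None):
    """pixel -> world, by range or at plane height z"""
    K,R,t=d['intrinsics'],d['R'],d['t']
    ray=np.linalg.inv(K)@np.array([u,v,1.])
    if z is None: c=ray*d['range_z'][int(v),int(u)]; return R.T@(c-t)
    o=-R.T@t; r=R.T@ray; return o+r*(z-o[2])/r[2]
def cloud(d):
    h,w=d['range_z'].shape; u,v=np.meshgrid(np.arange(w),np.arange(h))
    c=np.stack([u,v,np.ones_like(u)],-1)@np.linalg.inv(d['intrinsics']).T*d['range_z'][...,None]
    return (c-d['t'])@d['R']
def save(d,f,crop=None,s=1):
    p=d['pixels'][...,::-1]
    if crop: p=p[crop[1]:crop[3],crop[0]:crop[2]]
    cv2.imwrite(f'pics/{f}.png',cv2.resize(p,None,fx=s,fy=s,interpolation=cv2.INTER_CUBIC))
def st():
    s=robot.state(); print(s['t'],np.round(s['ee_pos'],1),'\n',np.round(s['orientation'],3),np.round(s['qpos'],3),s['opening'],s['grip_force'])
    return s
E
python3 - <<'E'
from h import *
a=cap('scene');b=cap('top')
p=np.hstack([a['pixels'],b['pixels']])[...,::-1]
save(a,'s1',s=1.5);save(b,'t1',s=1.5)
st()
for d in(a,b): print(np.round(-d['R'].T@d['t']), np.round(d['R'],2).tolist(), d['intrinsics'][0,0])
E
```

```text
0.1 [ 123.1 -535.6  230.2] 
 [[ 0.975  0.224 -0.   ]
 [ 0.224 -0.975  0.002]
 [ 0.    -0.002 -1.   ]] [-1.448  0.088  1.372  0.     1.684 -0.103] 85.35537028866051 0.0
[ 56. 476. 720.] [[-0.72, -0.7, -0.0], [-0.49, 0.51, -0.71], [0.5, -0.5, -0.71]] 364.20049106949295
[ 323.    9. 1038.] [[0.03, -1.0, 0.01], [-0.98, -0.03, -0.18], [0.18, -0.01, -0.98]] 365.3089160542739
```

View pics/s1.png

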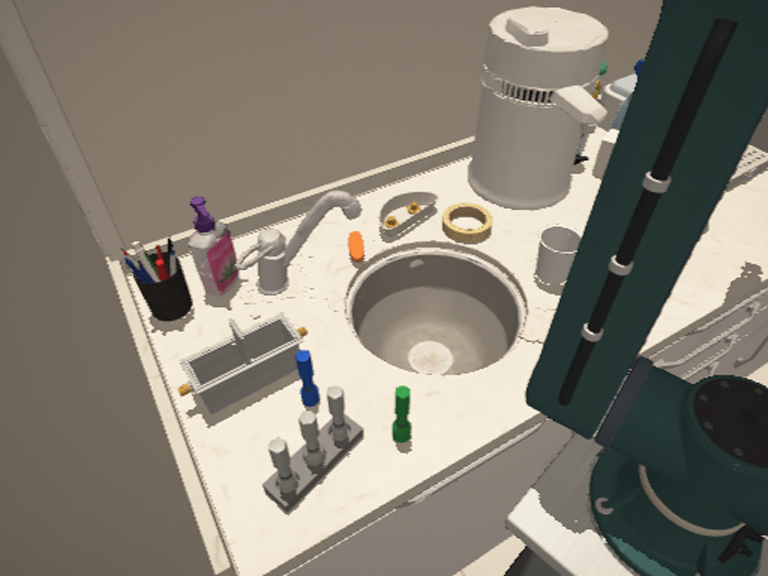

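View pics/t1.png

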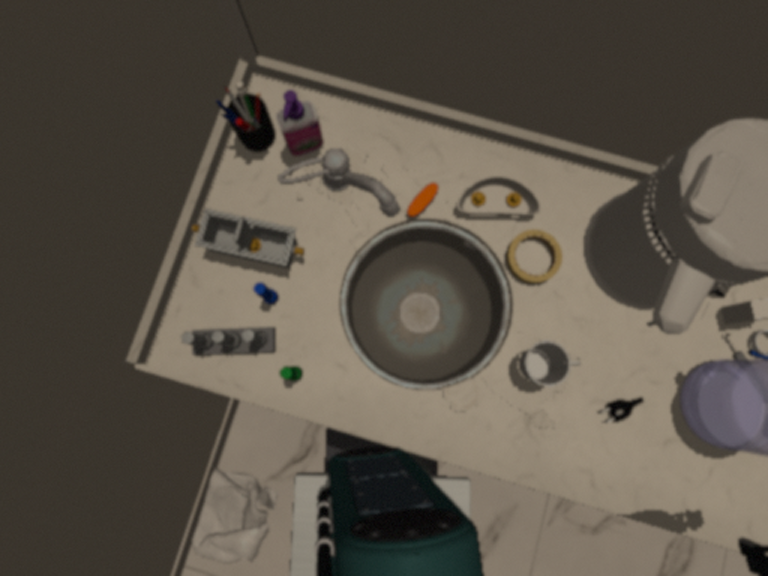

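The scene view shows the trap (245,365), stand with three sockets (312,455), cup (557,255), and blue and green decoys at (308,378) and (401,415). In the top view the trap is at (248,240), the stand at (232,340) and the cup at (540,365). Next I'll measure these from the point clouds.

```bash
python3 - <<'E'
from h import *
a=load('scene');b=load('top'); A=cloud(a);B=cloud(b)
for nm,d in(('scene',a),('top',b)):
    pts={'scene':dict(trapc=(205,405),base=(233,480),cuprim=(557,230),s1=(279,441),s2=(309,413),s3=(336,390),baf=(236,322),blue=(304,353),green=(403,390),tab=(340,500)),
     'top':dict(baf=(243,235),cup=(540,365),blue=(262,289),green=(289,373),plug=(256,245),tab=(330,430),rimNW=(203,213),rimNE=(298,235),rimSE=(288,268),rimSW=(205,258),tap=(335,160),tapend=(390,205),d1=(478,199),d2=(514,200))}[nm]
    for k,(u,v) in pts.items(): print(nm,k,np.round(world(d,u/1.5,v/1.5),1))
def rect(P,box,zlo,zhi,nm):
    P=P.reshape(-1,3); m=(P[:,0]>box[0])&(P[:,0]<box[1])&(P[:,1]>box[2])&(P[:,1]<box[3])&(P[:,2]>zlo)&(P[:,2]<zhi)
    Q=P[m]; 
    if len(Q)<4: print(nm,len(Q));return
    r=cv2.minAreaRect(Q[:,:2].astype(np.float32)); print(nm,len(Q),'c',np.round(r[0],1),'size',np.round(r[1],1),'ang',round(r[2],1),'mean',np.round(Q.mean(0),1))
for n,P in(('S',A),('T',B)):
    c=world(b,165,160,70)
    rect(P,(c[0]-110,c[0]+110,c[1]-130,c[1]+130),60,76,n+'trap rim')
    rect(P,(c[0]-60,c[0]+60,c[1]-60,c[1]+60),100,140,n+'baffle')
    c=world(b,155,227,20); rect(P,(c[0]-60,c[0]+60,c[1]-110,c[1]+110),13,24,n+'stand'); rect(P,(c[0]-60,c[0]+60,c[1]-110,c[1]+110),111,130,n+'sockets')
    c=world(b,360,244,88); rect(P,(c[0]-70,c[0]+70,c[1]-70,c[1]+70),80,95,n+'cup rim'); print(np.round(c))
E
```

```text
scene trapc [579.1 339.5  -1.3]
scene base [447.9 378.9  -2.1]
scene cuprim [ 379.3 -306.8   77.5]
scene s1 [384.2 327.5 117.8]
scene s2 [389.1 276.2 115.8]
scene s3 [389.7 229.4 116.8]
scene baf [687.5 207.6  -2.8]
scene blue [472.1 216.3 109.5]
scene green [330.  164.5 109.4]
scene tab [321.5 294.7  -2.8]
top baf [568.1 260.   90.6]
top cup [ 355.8 -290.     0.8]
top blue [468.9 215.8 109.3]
top green [328.4 161.6 109.1]
top plug [567.2 252.2  21.3]
top tab [ 157.8  165.  -768.6]
top rimNW [634.2 365.7  -1.4]
top rimNE [ 5.948e+02  1.771e+02 -5.000e-01]
top rimSE [526.4 190.9  10.5]
top rimSW [543.7 353.7   0.6]
top tap [699.9  99.1 124.6]
top tapend [595.8   1.  199.5]
top d1 [ 671.1 -171.2   20.7]
top d2 [ 671.8 -241.8   18.7]
Strap rim 984 c [562.1 293.6] size [235.4 138. ] ang 68.6 mean [569.7 262.5  68.4]
Sbaffle 81 c [568.3 260.5] size [ 8.3 44.7] ang 77.5 mean [565.4 261.7 117.7]
Sstand 1044 c [379.8 264.8] size [191.7  75.5] ang 79.8 mean [379.2 287.3  19.1]
Ssockets 299 c [377.7 253.1] size [176.3  51.3] ang 75.8 mean [383.9 284.9 116.7]
Scup rim 151 c [ 359.9 -279. ] size [69.  81.1] ang 18.2 mean [ 361.6 -284.5   85. ]
[ 351. -265.   88.]
Ttrap rim 759 c [564.7 296.1] size [237.9 138.5] ang 67.6 mean [573.4 266.8  69.4]
Tbaffle 77 c [570.3 262. ] size [ 9.  44.3] ang 78.2 mean [569.6 261.2 117.1]
Tstand 485 c [385.8 283.7] size [ 46.1 149.9] ang 4.0 mean [383.1 277.8  19.7]
Tsockets 182 c [378.4 254.1] size [175.1  50.5] ang 75.5 mean [385.3 281.3 117.5]
Tcup rim 184 c [ 356.7 -278.2] size [78.2 77.7] ang 54.7 mean [ 358.2 -283.9   86.7]
[ 351. -265.   88.]
```

```bash
python3 - <<'E'
from h import *
a=load('scene');b=load('top'); A=cloud(a);B=cloud(b)
def rect(P,c,r,zlo,zhi,nm):
    P=P.reshape(-1,3); m=(np.hypot(P[:,0]-c[0],P[:,1]-c[1])<r)&(P[:,2]>zlo)&(P[:,2]<zhi)
    Q=P[m]; 
    if len(Q)<4: print(nm,len(Q));return
    q=cv2.minAreaRect(Q[:,:2].astype(np.float32)); print(nm,len(Q),'c',np.round(q[0],1),'size',np.round(q[1],1),'ang',round(q[2],1),'mean',np.round(Q.mean(0),1))
for n,P in(('S',A),('T',B)):
    rect(P,(569,261),97,64,74,n+'trap rim')
    for i,c in enumerate([(384,327),(389,278),(389,230)]):
        rect(P,c,20,114,122,n+'top%d'%i); rect(P,c,24,21,33,n+' bulb%d'%i); rect(P,c,20,38,65,n+' shank%d'%i)
    rect(P,(358,-280),60,84,93,n+'cup rim'); rect(P,(358,-280),80,20,82,n+'cup body')
save(a,'s2',(170,245,250,345),6)
E
```

```text
Strap rim 851 c [547.8 264.6] size [172.2 119.9] ang 78.0 mean [571.1 264.1  69. ]
Stop0 97 c [381.6 331.9] size [18.3 19.2] ang 52.2 mean [381.5 332.3 117.3]
S bulb0 78 c [382.  326.6] size [42.1 35.8] ang 69.2 mean [376.9 331.   27.1]
S shank0 62 c [378.7 334.1] size [16.4  8.7] ang 59.2 mean [377.5 334.8  51.1]
Stop1 88 c [385.7 282.6] size [19.8 20.4] ang 26.5 mean [384.9 282.6 117.2]
S bulb1 78 c [385.6 279.4] size [43.7 35.4] ang 79.1 mean [380.4 282.5  27. ]
S shank1 56 c [380.9 285. ] size [16.5  9. ] ang 56.1 mean [380.5 285.2  51.1]
Stop2 80 c [388.5 232.7] size [18.7 21.4] ang 32.6 mean [388.2 232.9 117.1]
S bulb2 57 c [388. 232.] size [37.1 44.6] ang 86.2 mean [383.3 234.9  26.8]
S shank2 56 c [384.9 235. ] size [16.  8.] ang 56.4 mean [384.1 235.7  51.5]
Scup rim 94 c [ 360.1 -278.9] size [68.7 81.3] ang 19.2 mean [ 364.  -284.9   86.7]
Scup body 680 c [ 358.2 -282.3] size [72.9 80.8] ang 40.8 mean [ 356.4 -277.4   56.3]
Ttrap rim 669 c [571.1 261.8] size [173.4  73. ] ang 79.1 mean [570.7 262.2  69.7]
Ttop0 55 c [382.5 332.9] size [18.1 20.7] ang 50.5 mean [382.3 333.  117.7]
T bulb0 41 c [381.3 328.9] size [40.2 35.4] ang 8.8 mean [379.7 326.2  25.7]
T shank0 22 c [381.4 328.6] size [ 7.7 16.7] ang 78.0 mean [381.4 328.   51.7]
Ttop1 60 c [385.6 283.4] size [20.7 19.4] ang 52.8 mean [385.7 283.3 117.7]
T bulb1 49 c [386.8 278.6] size [41.3 35.5] ang 1.8 mean [388.4 276.7  25.1]
T shank1 25 c [382.7 279.5] size [12.8 19.6] ang 69.1 mean [383.7 278.4  47.5]
Ttop2 56 c [389.8 234.1] size [18.1 19.9] ang 89.4 mean [389.  234.1 118. ]
T bulb2 48 c [390.5 228.3] size [36.5 42.1] ang 88.2 mean [391.5 227.6  24.4]
T shank2 12 c [388.6 228.3] size [ 4.2 14.5] ang 84.1 mean [387.7 227.9  49.2]
Tcup rim 159 c [ 356.7 -278.2] size [77.6 76.7] ang 59.2 mean [ 358.  -280.7   87.4]
Tcup body 350 c [ 361.  -285.2] size [68.2 87.1] ang 33.7 mean [ 358.1 -293.4   52.8]
```

View pics/s2.png

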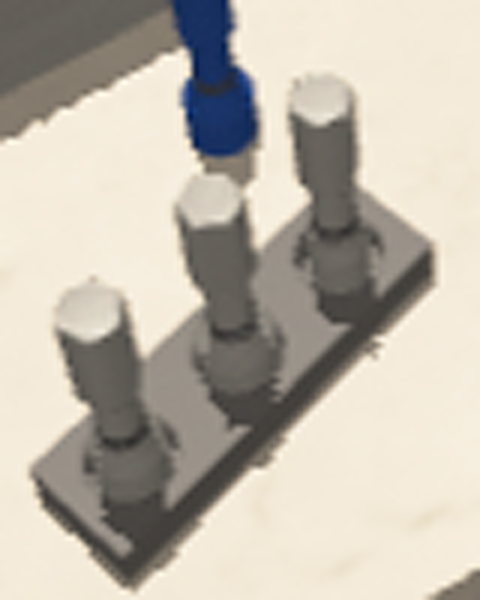

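Bulb widths in the crop are about 68 px at (138,470), 80 px at (238,360) and 60 px at (341,265). That makes the sockets, from +y to -y, 16, 19 and 13. Now I'll move above the baffle.

{"name": "jog_arm", "arguments": {"deltas": [85, 38.4, -42.3, 0, 0, 0, 0, 85, 38.4, -42.3, 0, 0, 0, 0, 85, 38.4, -42.3, 0, 0, 0, 0, 85, 38.4, -42.3, 0, 0, 0, 0, 85, 38.4, -42.3, 0, 0, 0, 0, 85, 38.4, -42.3, 0, 0, 0, 0, 85, 38.4, -42.3, 0, 0, 0, 0, 85, 38.4, -42.3, 0, 0, 0, 0], "clamp_n": 40}}

```text
t: 1.1
ee_pos: [347.1, -135.7, 231.0]
orientation: [[0.975, 0.224, 0.0], [0.224, -0.975, -0.0], [0.0, 0.0, -1.0]]
wrist_force: [0.2, -0.3, -0.7]
opening: 85.1
grip_force: 0.0
```

{"name": "jog_arm", "arguments": {"deltas": [85, 38.4, -42.3, 0, 0, 0, 0, 85, 38.4, -42.3, 0, 0, 0, 0, 85, 38.4, -42.3, 0, 0, 0, 0, 85, 38.4, -42.3, 0, 0, 0, 0, 85, 38.4, -42.3, 0, 0, 0, 0, 85, 38.4, -42.3, 0, 0, 0, 0, 85, 38.4, -42.3, 0, 0, 0, 0, 85, 38.4, -42.3, 0, 0, 0, 0]}}

```text
t: 2.1
ee_pos: [570.9, 262.8, 230.5]
orientation: [[0.975, 0.224, -0.001], [0.224, -0.975, -0.001], [-0.001, 0.001, -1.0]]
wrist_force: [0.1, -1.5, 1.5]
opening: 85.3
grip_force: 0.0
```

{"name": "jog_arm", "arguments": {"deltas": [85, 0, 0, 0, 0, 0, 0.145, 85, 0, 0, 0, 0, 0, 0.145, 85, 0, 0, 0, 0, 0, 0.145, 85, 0, 0, 0, 0, 0, 0]}}

```text
t: 2.6
ee_pos: [570.2, 261.1, 230.5]
orientation: [[0.979, -0.206, -0.001], [-0.206, -0.979, -0.001], [-0.001, 0.001, -1.0]]
wrist_force: [-0.0, 0.5, -0.4]
opening: 84.9
grip_force: 0.0
```

```bash
python3 - <<'E'
from h import *
s=st(); w=cap('wrist'); save(w,'w1',s=1.5); P=cloud(w).reshape(-1,3)
print(-w['R'].T@w['t'], w['R'].round(3).tolist())
for z0,z1,r,c in((116,128,40,(569,261)),(64,74,97,(569,261))):
    m=(np.hypot(P[:,0]-c[0],P[:,1]-c[1])<r)&(P[:,2]>z0)&(P[:,2]<z1)
    if m.sum()>5: print(m.sum(),cv2.minAreaRect(P[m][:,:2].astype(np.float32)),P[m].mean(0))
E
```

```text
2.6 [570.2 261.1 230.5] 
 [[ 0.979 -0.206 -0.001]
 [-0.206 -0.979 -0.001]
 [-0.001  0.001 -1.   ]] [ 0.339  0.262  1.171 -0.     1.71   2.117] 84.94883818150669 0.0
[642.10944777 246.85096377 372.75652845] [[-0.206, -0.979, 0.001], [-0.937, 0.197, 0.289], [-0.283, 0.059, -0.957]]
434 ((572.8345947265625, 261.68597412109375), (7.702365398406982, 45.39923858642578), 78.34246826171875) [573.75107434 261.22811979 120.77245983]
4890 ((548.3583374023438, 266.53271484375), (172.6696014404297, 122.44908905029297), 78.46871185302734) [573.74674522 260.5710839   69.20836793]
```

View pics/w1.png

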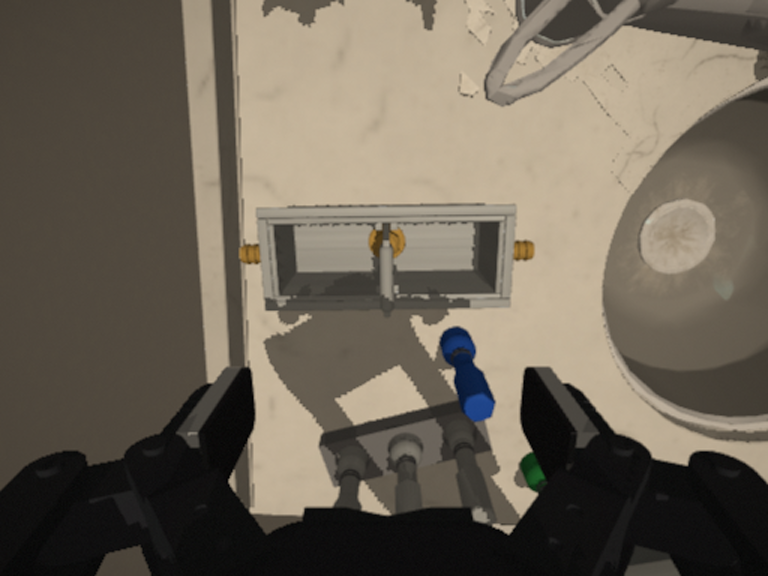

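The wrist view shows the baffle at (388,270) across the trap with the plug under it at (387,241). The tool is aligned with the baffle, so I'll descend and grip.

{"name": "jog_arm", "arguments": {"deltas": [50, 0.8, 0, 45, 0, 0, 0, 50, 0, -0.5, 45, 0, 0, 0, 50, 0, 0, 44, 0, 0, 0, 50, 0, 0, 0, 0, 0, 0, 4, 0, 0, 0, 0, 0, 0, 4, 0, 0, 0, 0, 0, 0, 4, 0, 0, 0, 0, 0, 0, 4, 0, 0, 0, 0, 0, 0, 4, 0, 0, 0, 0, 0, 0], "clamp_n": 50}}

```text
t: 3.78
ee_pos: [572.9, 261.8, 100.5]
orientation: [[0.978, -0.208, 0.005], [-0.208, -0.978, 0.001], [0.005, -0.002, -1.0]]
wrist_force: [-0.6, -1.5, 6.1]
opening: 7.1
grip_force: 50.6
```

{"name": "jog_arm", "arguments": {"deltas": [4, 0, 0, -10, 0, 0, 0, 4, 0, 0, -20, 0, 0, 0, 4, 0, 0, -30, 0, 0, 0, 4, 0, 0, -40, 0, 0, 0, 4, 0, 0, -40, 0, 0, 0, 4, 0, 0, 0, 0, 0, 0]}}

```text
t: 4.53
ee_pos: [573.0, 262.2, 243.9]
orientation: [[0.978, -0.207, 0.01], [-0.208, -0.978, 0.004], [0.009, -0.006, -1.0]]
wrist_force: [-0.4, -0.0, -1.4]
opening: 6.9
grip_force: 49.7
```

```bash
python3 - <<'E'
from h import *
w=cap('wrist'); save(w,'w2',s=1.5); b=cap('top'); st()
P=cloud(b).reshape(-1,3)
m=(np.hypot(P[:,0]-358,P[:,1]+278.5)<60)&(P[:,2]>84)&(P[:,2]<93); print(m.sum(),cv2.minAreaRect(P[m][:,:2].astype(np.float32)),cv2.minEnclosingCircle(P[m][:,:2].astype(np.float32)))
a=load('scene');b0=load('top')
E
```

```text
4.625 [571.2 261.5 238.1] 
 [[ 0.978 -0.208  0.001]
 [-0.208 -0.978  0.   ]
 [ 0.001 -0.001 -1.   ]] [0.339 0.261 1.156 0.    1.723 2.119] 6.927477566752849 49.659225940704346
158 ((357.1283264160156, -277.7445068359375), (76.8775863647461, 77.33955383300781), 73.73872375488281) ((357.09027099609375, -278.05999755859375), 39.50835418701172)
```

View pics/w2.png

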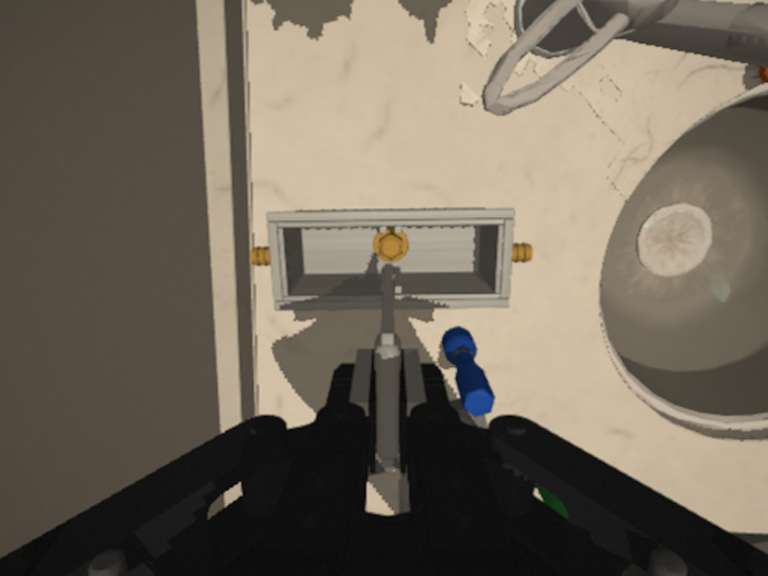

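The baffle is out and gripped, and the drain plug is visible at (391,244). I'll enlarge that part of the picture to size the plug.

```bash
python3 - <<'E'
from h import *
w=load('wrist'); save(w,'w3',(240,140,282,182),14)
P=cloud(w); 
for y in range(150,176,2): print(y,P[y,248:274,2].round().astype(int).tolist())
for z in(21,7): print(z,[np.round(world(w,u,v,z),1).tolist() for u,v in((250,163),(260.7,163),(271,163))])
E
```

```text
150 [68, 68, 68, 69, 4, 66, 66, 64, 66, 66, 3, 2, 3, 3, 5, 65, 67, 66, 66, 65, 4, 5, 3, 3, 4, 2]
152 [4, 4, 2, 4, 4, 66, 66, 65, 65, 66, 6, 7, 7, 8, 7, 66, 66, 66, 65, 65, 3, 3, 4, 3, 4, 3]
154 [3, 3, 4, 3, 8, 66, 64, 67, 67, 65, 7, 7, 9, 8, 6, 65, 65, 66, 65, 66, 6, 5, 3, 5, 3, 3]
156 [3, 4, 4, 6, 6, 7, 6, 7, 6, 10, 15, 18, 18, 19, 17, 14, 8, 6, 6, 6, 7, 8, 6, 5, 4, 3]
158 [3, 3, 7, 6, 6, 8, 10, 15, 19, 19, 19, 19, 19, 19, 19, 19, 19, 18, 17, 13, 6, 6, 7, 7, 4, 4]
160 [4, 6, 6, 7, 6, 17, 19, 19, 20, 20, 19, 20, 21, 20, 22, 20, 21, 18, 18, 20, 17, 6, 7, 6, 7, 3]
162 [4, 6, 6, 6, 6, 19, 19, 22, 21, 20, 20, 21, 21, 21, 21, 20, 22, 20, 20, 18, 18, 6, 7, 7, 6, 5]
164 [4, 6, 7, 7, 8, 20, 20, 21, 20, 22, 21, 21, 21, 20, 21, 21, 21, 21, 19, 19, 19, 7, 8, 8, 4, 4]
166 [3, 4, 5, 6, 7, 19, 21, 21, 21, 21, 20, 21, 21, 21, 20, 20, 21, 20, 20, 20, 20, 7, 7, 6, 5, 3]
168 [4, 5, 3, 8, 7, 18, 17, 20, 20, 19, 21, 21, 20, 20, 19, 21, 21, 21, 19, 18, 17, 7, 7, 4, 3, 4]
170 [4, 4, 5, 4, 7, 7, 5, 6, 18, 19, 19, 21, 21, 20, 21, 20, 19, 19, 7, 8, 7, 6, 3, 3, 4, 4]
172 [5, 4, 3, 3, 4, 2, 3, 6, 6, 5, 7, 9, 17, 17, 18, 7, 7, 6, 7, 4, 2, 3, 4, 4, 4, 4]
174 [4, 3, 3, 5, 3, 4, 4, 3, 4, 3, 4, 4, 3, 3, 3, 4, 3, 4, 2, 387, 3, 4, 3, 3, 5, 4]
21 [[577.1, 273.4, 21.0], [574.5, 260.7, 21.0], [571.9, 248.4, 21.0]]
7 [[574.6, 274.4, 7.0], [571.8, 261.2, 7.0], [569.2, 248.5, 7.0]]
```

View pics/w3.png

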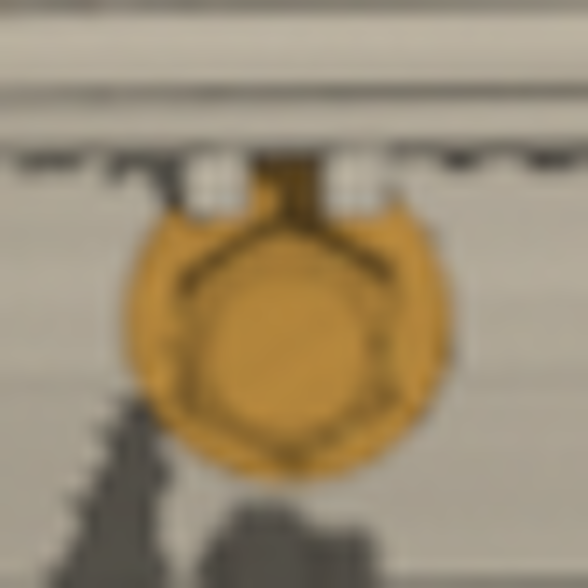

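The hexagon is 217 px wide against the flange's 324 px, so about 19 mm across flats. The plug needs the 19 mm socket, in the middle hole. The hex's vertices point along trap x, so two flats face trap y and the current tool yaw suits it. Next I'll carry the baffle to the cup.

{"name": "jog_arm", "arguments": {"deltas": [4, -9.5, 57.2, 0, 0, 0, 0, 4, -9.5, 57.2, 0, 0, 0, 0, 4, -9.5, 57.2, 0, 0, 0, 0, 4, -9.5, 57.2, 0, 0, 0, 0, 4, -9.5, 57.2, 0, 0, 0, 0, 4, -9.5, 57.2, 0, 0, 0, 0, 4, -9.5, 57.2, 0, 0, 0, 0, 4, -9.5, 57.2, 0, 0, 0, 0, 4, -9.5, 57.2, 0, 0, 0, 0, 4, -9.5, 57.2, 0, 0, 0, 0]}}

```text
t: 5.88
ee_pos: [357.9, -279.1, 235.4]
orientation: [[0.978, -0.208, -0.002], [-0.208, -0.978, 0.003], [-0.003, -0.002, -1.0]]
wrist_force: [1.2, -0.5, -1.2]
opening: 6.7
grip_force: 49.6
```

{"name": "jog_arm", "arguments": {"deltas": [4, 0, 0, 0, 0, 0, 0, 4, 0, 0, 0, 0, 0, 0]}}

```text
t: 6.12
ee_pos: [359.1, -277.6, 235.8]
orientation: [[0.978, -0.208, -0.002], [-0.208, -0.978, 0.003], [-0.003, -0.003, -1.0]]
wrist_force: [-0.6, 0.2, -1.5]
opening: 6.9
grip_force: 49.7
```

```bash
python3 - <<'E'
from h import *
st()
w=cap('wrist'); save(w,'w4',s=1.2)
b=cap('top')
for n,d in(('W',w),('T',b)):
    P=cloud(d).reshape(-1,3)
    m=(np.hypot(P[:,0]-358,P[:,1]+278.5)<50)&(P[:,2]>82)&(P[:,2]<93); Q=P[m][:,:2].astype(np.float32);print(n,m.sum(),cv2.minEnclosingCircle(Q) if m.sum()>4 else 0, Q.min(0),Q.max(0))
    m=(np.hypot(P[:,0]-358,P[:,1]+278.5)<30)&(P[:,2]>160)&(P[:,2]<222); Q=P[m]; print(Q.min(0),Q.max(0),Q.mean(0)) if m.sum() else 0
E
```

```text
6.125 [ 359.1 -277.6  235.8] 
 [[ 0.978 -0.208 -0.002]
 [-0.208 -0.978  0.003]
 [-0.003 -0.003 -1.   ]] [-7.840e-01 -1.270e-01  1.573e+00  1.000e-03  1.700e+00  9.970e-01] 6.943510491254865 49.68810796737671
W 1124 ((358.062744140625, -278.7920227050781), 39.484893798828125) [ 318.61917 -317.99286] [ 397.49692 -239.63776]
[ 379.29931137 -283.7182182   170.25421534] [ 381.39700313 -279.88829002  221.97436851] [ 380.75131076 -281.94393832  199.15364086]
T 106 ((356.7474365234375, -277.8738708496094), 39.592193603515625) [ 318.5395  -308.63672] [ 395.4906  -238.59612]
[ 335.465693   -274.68006328  169.15689737] [ 359.00395979 -269.49749542  220.49586926] [ 345.53504829 -271.81893453  192.75195392]
```

View pics/w4.png

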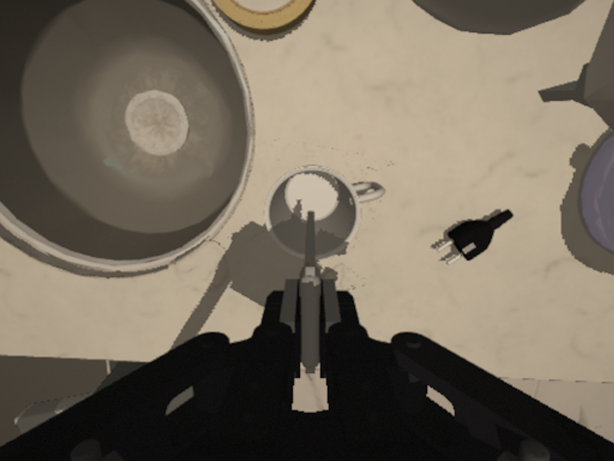

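The wrist view shows the baffle's lower edge at (310,213), over the middle of the cup mouth at (311,208), and the measured centres agree within 1 mm. I'll lower it.

{"name": "jog_arm", "arguments": {"deltas": [4, 0, 0, 40, 0, 0, 0, 4, 0, 0, 40, 0, 0, 0, 4, 0, 0, 30, 0, 0, 0, 4, 0, 0, 25, 0, 0, 0, 4, 0, 0, 15, 0, 0, 0, 4, 0, 0, 10, 0, 0, 0, 4, 0, 0, 3, 0, 0, 0, 4, 0, 0, 0, 0, 0, 0]}}

```text
t: 7.22
ee_pos: [360.0, -278.6, 74.9]
orientation: [[0.978, -0.208, 0.001], [-0.208, -0.978, -0.001], [0.001, 0.001, -1.0]]
wrist_force: [0.2, 0.4, -1.1]
opening: 6.9
grip_force: 49.7
```

{"name": "jog_arm", "arguments": {"deltas": [4, 0, 0, 4, 0, 0, 0, 4, 0, 0, 0, 0, 0, 0, 22, 0, 0, 0, 0, 0, 0, 22, 0, 0, 0, 0, 0, 0, 22, 0, 0, 0, 0, 0, 0, 22, 0, 0, 0, 0, 0, 0, 22, 0, 0, -15, 0, 0, 0, 22, 0, 0, -30, 0, 0, 0, 22, 0, 0, -60, 0, 0, 0, 22, 0, 0, -60, 0, 0, 0]}}

```text
t: 8.48
ee_pos: [359.4, -278.2, 237.9]
orientation: [[0.978, -0.208, 0.001], [-0.208, -0.978, -0.001], [0.001, 0.0, -1.0]]
wrist_force: [1.0, -1.1, 0.2]
opening: 21.7
grip_force: 0.0
```

```bash
python3 - <<'E'
from h import *
w=cap('wrist'); save(w,'w5',s=1.2); b=cap('top'); st()
for d in(w,b):
    P=cloud(d).reshape(-1,3); m=(np.hypot(P[:,0]-358,P[:,1]+278.5)<34)&(P[:,2]>60)&(P[:,2]<125); Q=P[m]; print(m.sum(),Q.min(0),Q.max(0)); Q=Q[Q[:,2]>Q[:,2].max()-10]; print(Q.mean(0))
E
```

```text
8.575 [ 362.2 -280.9  245.2] 
 [[ 0.978 -0.208  0.012]
 [-0.207 -0.978 -0.013]
 [ 0.015  0.01  -1.   ]] [-0.783 -0.134  1.56  -0.     1.698  0.996] 21.557875213227657 0.0
763 [ 324.07300708 -312.37052638   60.01304842] [ 383.53240983 -244.60786592   93.06295405]
[ 360.72760374 -278.62395209   90.56001963]
146 [ 329.21231988 -312.33010256   60.78672245] [ 391.40526091 -267.57888615   96.29084523]
[ 357.73378387 -276.33261249   90.62329597]
```

View pics/w5.png

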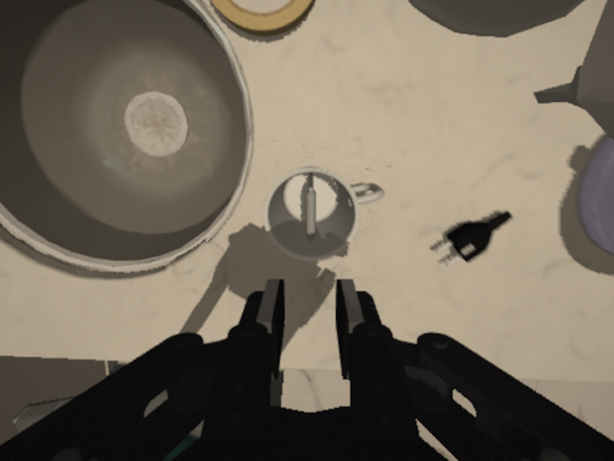

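The baffle stands in the cup, with its grip at (310,210) inside the rim. Next I'll turn the tool to 18° and go over the middle socket.

{"name": "jog_arm", "arguments": {"deltas": [45, 0, 0, 0, 0, 0, -0.188, 45, 0, 0, 0, 0, 0, -0.188, 45, 0, 0, 0, 0, 0, -0.188, 45, 0, 0, 0, 0, 0, -0.188, 45, 0, 0, 0, 0, 0, -0.188, 45, 0, 0, 0, 0, 0, -0.188, 45, 0, 0, 0, 0, 0, -0.188, 45, 0, 0, 0, 0, 0, -0.188, 45, 0, 0, 0, 0, 0, -0.188, 45, 0, 0, 0, 0, 0, -0.188]}}

```text
t: 9.82
ee_pos: [359.6, -278.4, 236.0]
orientation: [[-0.101, 0.995, 0.001], [0.995, 0.101, -0.001], [-0.001, 0.001, -1.0]]
wrist_force: [0.3, -0.4, -0.2]
opening: 45.1
grip_force: 0.0
```

{"name": "jog_arm", "arguments": {"deltas": [45, 0, 0, 0, 0, 0, -0.107, 45, 0, 0, 0, 0, 0, -0.107, 45, 0, 0, 0, 0, 0, 0]}}

```text
t: 10.2
ee_pos: [359.6, -278.3, 235.9]
orientation: [[-0.303, 0.953, 0.001], [0.953, 0.303, -0.001], [-0.001, 0.0, -1.0]]
wrist_force: [-0.7, -0.4, -0.2]
opening: 44.8
grip_force: 0.0
```

{"name": "jog_arm", "arguments": {"deltas": [45, 58.2, 22.3, 0, 0, 0, 0, 45, 58.2, 22.3, 0, 0, 0, 0, 45, 58.2, 22.3, 0, 0, 0, 0, 45, 58.2, 22.3, 0, 0, 0, 0, 45, 58.2, 22.3, 0, 0, 0, 0, 45, 58.2, 22.3, 0, 0, 0, 0, 45, 58.2, 22.3, 0, 0, 0, 0, 45, 58.2, 22.3, 0, 0, 0, 0, 45, 58.2, 22.3, 0, 0, 0, 0, 45, 0, 0, 0, 0, 0, 0]}}

```text
t: 11.45
ee_pos: [390.6, 285.2, 234.7]
orientation: [[-0.309, 0.951, -0.001], [0.951, 0.309, 0.0], [0.001, -0.001, -1.0]]
wrist_force: [0.3, -1.1, -0.3]
opening: 44.8
grip_force: 0.0
```

```bash
python3 - <<'E'
from h import *
st(); w=cap('wrist'); save(w,'w6',s=1.2)
P=cloud(w).reshape(-1,3)
for c in((382,332.5),(385.7,283),(389,233.5)):
    m=(np.hypot(P[:,0]-c[0],P[:,1]-c[1])<20)&(P[:,2]>113)&(P[:,2]<124); print(m.sum(),cv2.minAreaRect(P[m][:,:2].astype(np.float32)),P[m].mean(0))
    m=(np.hypot(P[:,0]-c[0],P[:,1]-c[1])<24)&(P[:,2]>25)&(P[:,2]<34); Q=P[m]; print(m.sum(), Q.min(0),Q.max(0)) if m.sum() else 0
E
```

```text
11.45 [390.6 285.2 234.7] 
 [[-0.309  0.951 -0.001]
 [ 0.951  0.309  0.   ]
 [ 0.001 -0.001 -1.   ]] [ 5.130e-01 -6.100e-02  1.514e+00  1.000e-03  1.690e+00  1.990e-01] 44.80139576557171 0.0
494 ((383.5454406738281, 334.20391845703125), (21.907672882080078, 19.28881072998047), 18.98820686340332) [383.72186969 334.50985816 117.46657938]
71 [371.77680952 329.49279129  26.50614539] [394.85702816 346.79383563  33.94794775]
428 ((386.92144775390625, 285.0277404785156), (19.550922393798828, 22.210474014282227), 18.417818069458008) [386.91570671 285.32446322 117.4563398 ]
124 [373.46944725 276.8195473   25.24386039] [401.35172429 298.69968749  33.93669514]
393 ((390.14410400390625, 235.3980255126953), (19.918594360351562, 21.314464569091797), 40.9143180847168) [390.20992802 236.07683968 117.2350282 ]
98 [379.90386458 228.2501898   25.97122416] [401.61646275 246.08878274  33.97607369]
```

View pics/w6.png

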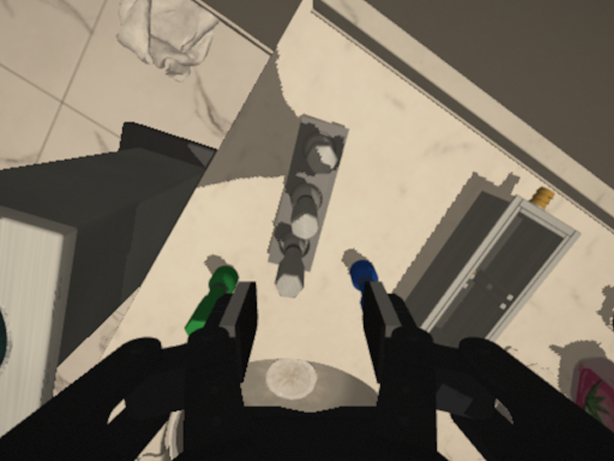

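The wrist view shows the middle socket's hex top at (304,222). Measured bulb widths are 23, 28 and 22 mm, so the middle one is the 19. Its flats lie along the tool's y at 18°, so I'll grip it.

{"name": "jog_arm", "arguments": {"deltas": [45, 0.2, -4.5, 30, 0, 0, 0, 45, 0, 0, 50, 0, 0, 0, 45, 0, 0, 50, 0, 0, 0, 45, 0, 0, 25, 0, 0, 0, 45, 0, 0, 0, 0, 0, 0, 10, 0, 0, 0, 0, 0, 0, 10, 0, 0, 0, 0, 0, 0, 10, 0, 0, 0, 0, 0, 0, 10, 0, 0, 0, 0, 0, 0, 10, 0, 0, 0, 0, 0, 0], "clamp_n": 60}}

```text
t: 12.75
ee_pos: [388.5, 280.9, 82.6]
orientation: [[-0.304, 0.953, 0.004], [0.953, 0.304, 0.001], [-0.0, 0.004, -1.0]]
wrist_force: [-1.0, -0.6, 6.7]
opening: 19.3
grip_force: 59.3
```

{"name": "jog_arm", "arguments": {"deltas": [10, 0, 0, -5, 0, 0, 0, 10, 0, 0, -15, 0, 0, 0, 10, 0, 0, -25, 0, 0, 0, 10, 0, 0, -40, 0, 0, 0, 10, 0, 0, -40, 0, 0, 0, 10, 0, 0, 0, 0, 0, 0, 10, 0, 0, 0, 0, 0, 0]}}

```text
t: 13.62
ee_pos: [386.4, 280.3, 204.6]
orientation: [[-0.304, 0.953, -0.002], [0.953, 0.304, -0.001], [-0.0, -0.002, -1.0]]
wrist_force: [-0.7, -0.8, -2.0]
opening: 19.5
grip_force: 59.5
```

```bash
python3 - <<'E'
from h import *
s=st()
w=cap('wrist');np.savez('held.npz',**w)
P=cloud(w).reshape(-1,3); p=s['ee_pos']
m=(np.hypot(P[:,0]-p[0],P[:,1]-p[1])<25)&(P[:,2]>p[2]-80)&(P[:,2]<p[2]-45); Q=P[m]; print(m.sum(),Q.min(0)-p,Q.max(0)-p)
b=cap('top');P=cloud(b).reshape(-1,3);m=(np.hypot(P[:,0]-p[0],P[:,1]-p[1])<25)&(P[:,2]>p[2]-80)&(P[:,2]<p[2]-45); Q=P[m]; print(m.sum(),Q.min(0)-p,Q.max(0)-p)
E
```

```text
13.625 [386.4 280.3 204.6] 
 [[-0.304  0.953 -0.002]
 [ 0.953  0.304 -0.001]
 [-0.    -0.002 -1.   ]] [ 0.509 -0.067  1.58   0.     1.631  0.199] 19.471457179703684 59.48968964628875
878 [-15.31456109  -8.17064449 -74.21066645] [ 12.59911756  18.33555111 -45.00348168]
74 [-16.84956399 -11.02567783 -75.47779241] [  9.80947921   9.86687704 -45.88499295]
```

{"name": "jog_arm", "arguments": {"deltas": [10, -19.5, 42.6, 0, 0, 0, 0, 10, -19.5, 42.6, 0, 0, 0, 0, 10, -19.5, 42.6, 0, 0, 0, 0, 10, -19.6, 42.6, 0, 0, 0, 0, 10, 0, 0, 0, 0, 0, 0, 10, 0, 0, 0, 0, 0, 0, 10, 0, 0, 0, 0, 0, 0]}}

```text
t: 14.6
ee_pos: [572.0, 258.3, 205.0]
orientation: [[-0.305, 0.952, -0.001], [0.952, 0.305, -0.0], [0.0, -0.001, -1.0]]
wrist_force: [-0.4, -0.2, -1.7]
opening: 19.4
grip_force: 59.8
```

```bash
python3 - <<'E'
from h import *
s=st()
w=cap('wrist'); save(w,'w7',(130,110,330,260),4)
P=cloud(w); p=s['ee_pos']
hh=np.hypot(P[...,0]-572,P[...,1]-261)
m=(hh<40)&(P[...,2]>p[2]-76)&(P[...,2]<p[2]-45); Q=P[m]; print('sock',m.sum(),Q.min(0),Q.max(0))
for a in(P[m]@np.c_[[ -.304,.953,0],[.953,.304,0]],): print('tool xy range',a.min(0),a.max(0))
m=(hh<14)&(P[...,2]>17.5)&(P[...,2]<24); Q=P[m]; print('plug top',m.sum(),Q.min(0),Q.max(0),Q.mean(0),np.argwhere(m).min(0),np.argwhere(m).max(0)); a=Q@np.c_[[ -.304,.953,0],[.953,.304,0]]; print(a.min(0),a.max(0))
print(s['orientation'].round(4))
E
```

```text
14.6 [572.  258.3 205. ] 
 [[-0.305  0.952 -0.001]
 [ 0.952  0.305 -0.   ]
 [ 0.    -0.001 -1.   ]] [0.334 0.267 1.214 0.    1.661 0.024] 19.38304784733007 59.773869132623076
sock 880 [556.74904154 249.81776156 130.63658617] [584.61360121 276.76034106 160.01106881]
tool xy range [ 66.41622646 610.15929041] [ 90.75421617 637.24631798]
plug top 244 [562.32170312 253.15728445  17.50485016] [582.81433983 272.54602863  22.60162156] [572.6253102  263.08789726  19.96927151] [157 251] [175 268]
[ 66.84909022 616.02244754] [ 86.86815422 634.72787194]
[[-3.050e-01  9.523e-01 -1.000e-03]
 [ 9.523e-01  3.050e-01 -2.000e-04]
 [ 1.000e-04 -1.000e-03 -1.000e+00]]
```

View pics/w7.png

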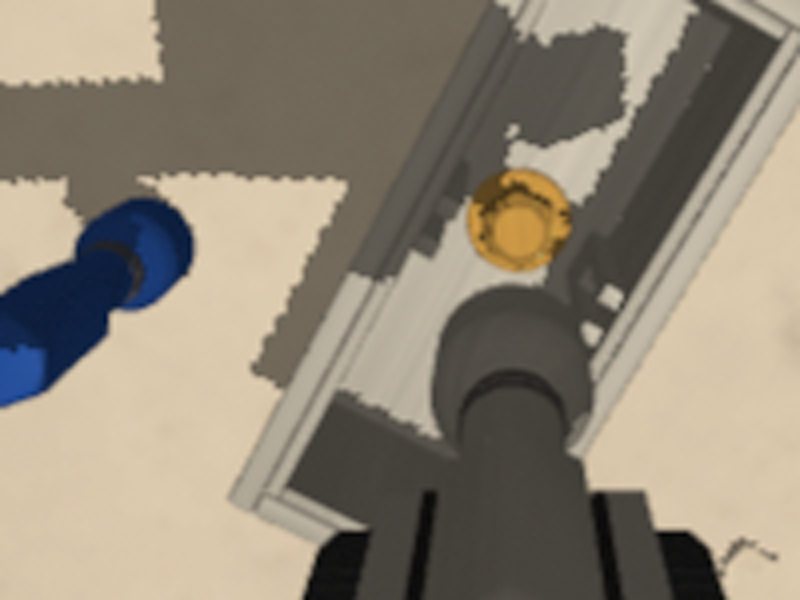

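The crop shows the plug's cone top at (520,228), its flange from 467 to 573, and the held socket's bulb from 432 to 594. The socket axis is therefore slightly left of the plug, and I'll cross-check that from the pixels.

```bash
python3 - <<'E'
from h import *
w=load('wrist'); T=np.c_[[-.305,.952],[.952,.305]]
for u,v,z,n in((260,165,7,'flange'),(260,167,20.5,'hextop'),(258.25,206,145,'bulb mid'),(238,206,145,'bl'),(278.5,206,145,'br')):
    q=world(w,u,v,z); print(n,q.round(1),(q[:2]@T).round(2))
b=cap('top');B=cloud(b); p=robot.state()['ee_pos']; print(p)
hh=np.hypot(B[...,0]-572,B[...,1]-261)
m=(hh<30)&(B[...,2]>131)&(B[...,2]<156); Q=B[m]; a=Q[:,:2]@T; print('T sock',m.sum(),a.min(0),a.max(0))
E
```

```text
flange [573.2 262.3   7. ] [ 74.89 625.66]
hextop [572.9 262.8  20.5] [ 75.49 625.57]
bulb mid [571.3 261.2 145. ] [ 74.44 623.54]
bl [557.7 256.9 145. ] [ 74.43 609.32]
br [584.8 265.6 145. ] [ 74.44 637.76]
[572.24199551 258.3465631  205.75251973]
T sock 35 [ 61.64676787 607.703252  ] [ 76.51862712 628.03922483]
```

{"name": "jog_arm", "arguments": {"deltas": [10, -0.3, 2, 20, 0, 0, 0, 10, 0, 0, 35, 0, 0, 0, 10, 0, 0, 30, 0, 0, 0, 10, 0, 0, 15, 0, 0, 0, 10, 0, 0, 3, 0, 0, 0, 10, 0, 0, 0, 0, 0, 0, 10, 0, 0, 0, 0, 0, 0]}}

```text
t: 15.58
ee_pos: [576.2, 258.6, 104.1]
orientation: [[-0.304, 0.953, 0.003], [0.953, 0.304, 0.001], [-0.0, 0.003, -1.0]]
wrist_force: [0.5, -0.1, -1.6]
opening: 19.1
grip_force: 59.8
```

```bash
python3 - <<'E'
from h import *
s=st(); print(s['wrist_force'].round(1) if hasattr(s['wrist_force'],'round') else s['wrist_force'])
w=cap('wrist'); P=cloud(w)
T=np.c_[[-.305,.952],[.952,.305]]
h=np.hypot(P[...,0]-573,P[...,1]-262); m=(h<16)&(P[...,2]>28)&(P[...,2]<52); a=P[m]; print(m.sum(),a.min(0),a.max(0),(a[:,:2]@T).min(0),(a[:,:2]@T).max(0))
E
```

```text
15.575 [576.2 258.6 104.1] 
 [[-0.304  0.953  0.003]
 [ 0.953  0.304  0.001]
 [-0.     0.003 -1.   ]] [ 0.332  0.319  1.352 -0.     1.468  0.023] 19.1201580248365 59.79057731106877
[ 0.5 -0.1 -1.6]
295 [561.16706491 250.2455269   29.95978389] [588.27918539 276.84759918  51.98807414] [ 64.67508826 614.05612166] [ 88.8589462  641.22695515]
```

{"name": "jog_arm", "arguments": {"deltas": [10, 0.8, -2, 0, 0, 0, 0, 10, 0, 0, 0, 0, 0, 0, 10, 0, 0, 0, 0, 0, 0, 10, 0, 0, 0, 0, 0, 0]}}

```text
t: 16.12
ee_pos: [573.0, 258.4, 102.3]
orientation: [[-0.304, 0.953, -0.0], [0.953, 0.304, -0.0], [-0.0, -0.0, -1.0]]
wrist_force: [0.0, -0.1, -2.2]
opening: 19.5
grip_force: 59.8
```

```bash
python3 - <<'E'
from h import *
T=np.c_[[-.305,.952],[.952,.305]]
for i in range(2):
    s=robot.state(); w=cap('wrist'); P=cloud(w)
    h=np.hypot(P[...,0]-573,P[...,1]-262); m=(h<16)&(P[...,2]>28)&(P[...,2]<52); a=P[m]; print(s['ee_pos'],s['ee_pos'][:2]@T,m.sum(),(a[:,:2]@T).min(0),(a[:,:2]@T).max(0))
    m=(h<16)&(P[...,2]>4)&(P[...,2]<9);a=P[m][:,:2]@T; print('flange',m.sum(),a.min(0),a.max(0))
E
```

```text
[573.04649174 258.37721538 102.26276549] [ 71.19592906 624.34531082] 484 [ 65.4960354  610.86362843] [ 89.57839342 638.04784342]
flange 314 [ 72.08137784 609.7245379 ] [ 90.19399967 640.94627175]
[573.07805247 258.3575513  102.24781872] [ 71.16758283 624.3693591 ] 469 [ 65.00828792 610.79284548] [ 89.7033764  637.99129516]
flange 313 [ 72.08003973 609.67697529] [ 90.35962332 640.91053566]
```

{"name": "jog_arm", "arguments": {"deltas": [10, -0.5, 0.9, 3, 0, 0, 0, 10, 0, 0, 4, 0, 0, 0, 10, 0, 0, 4, 0, 0, 0, 10, 0, 0, 2, 0, 0, 0, 10, 0, 0, 0, 0, 0, 0, 10, 0, 0, 0, 0, 0, 0]}}

```text
t: 16.98
ee_pos: [574.2, 258.2, 89.5]
orientation: [[-0.304, 0.953, 0.0], [0.953, 0.304, 0.0], [-0.0, 0.0, -1.0]]
wrist_force: [0.1, 0.4, -2.7]
opening: 19.6
grip_force: 59.8
```

```bash
python3 -c "
from h import *
s=robot.state();print(s['ee_pos'],s['wrist_force'],s['wrist_torque'])"
```

```text
[574.19184534 258.1853872   89.45624875] [ 0.09192717  0.41538315 -2.65978515] [-0.08403506  0.04095849  0.02255012]
```

{"name": "jog_arm", "arguments": {"deltas": [10, 0, 0, 3, 0, 0, 0, 10, 0, 0, 3, 0, 0, 0, 10, 0, 0, 2, 0, 0, 0, 10, 0, 0, 1, 0, 0, 0, 10, 0, 0, 0, 0, 0, 0, 10, 0, 0, 0, 0, 0, 0]}}

```text
t: 17.73
ee_pos: [574.1, 258.2, 81.6]
orientation: [[-0.304, 0.953, 0.001], [0.953, 0.304, 0.0], [-0.0, 0.001, -1.0]]
wrist_force: [-3.1, -1.1, 6.4]
opening: 19.8
grip_force: 60.7
```

```bash
python3 -c "
from h import *
s=robot.state();print(s['ee_pos'],s['wrist_force'],s['wrist_torque'])
w=cap('wrist');P=cloud(w);h=np.hypot(P[...,0]-573,P[...,1]-262);T=np.c_[[-.305,.952],[.952,.305]]
m=(h<16.5)&(P[...,2]>9)&(P[...,2]<30);a=P[m];print(m.sum(),(a[:,:2]@T).min(0),(a[:,:2]@T).max(0))
m=(h<18)&(P[...,2]>26)&(P[...,2]<38);print(np.percentile(P[m][:,2],[5,50,95]))"
```

```text
[574.11810274 258.22599619  81.64434443] [-3.07867645 -1.10206667  6.43387974] [-0.23722906  0.69188886 -0.02715145]
322 [ 65.16198706 611.81535916] [ 89.12996206 638.98964985]
[28.43109712 32.69650205 37.36748592]
```

{"name": "jog_arm", "arguments": {"deltas": [10, 0, -0.4, 1, 0, 0, 0, 10, 0, 0, 1.5, 0, 0, 0, 10, 0, 0, 0, 0, 0, 0, 10, 0, 0, 0, 0, 0, 0]}}

```text
t: 18.27
ee_pos: [574.2, 258.4, 81.5]
orientation: [[-0.304, 0.953, 0.003], [0.953, 0.304, 0.001], [0.0, 0.003, -1.0]]
wrist_force: [-5.0, -1.8, 13.0]
opening: 19.2
grip_force: 61.9
```

```bash
python3 -c "
from h import *
s=robot.state();print(s['ee_pos'],s['wrist_force'],s['wrist_torque'])"
```

```text
[574.18007135 258.35230267  81.54938131] [-5.04621008 -1.76521487 12.99930169] [-0.35614443  1.16943284  0.01042894]
```

The contact is firm at TCP z = 81.5, which puts the mouth at about 7 mm, on the flange, so the socket is seated. I'll turn it about the socket axis, which is about 3.8 mm off the TCP along tool x, compensating with dy.

{"name": "jog_arm", "arguments": {"deltas": [10, 0, 0.37, -1, 0, 0, -0.095, 10, 0, 0.37, 0, 0, 0, -0.095, 10, 0, 0.37, 0, 0, 0, -0.095, 10, 0, 0.37, 0, 0, 0, -0.095, 10, 0, 0, 0, 0, 0, 0]}}

```text
t: 18.9
ee_pos: [575.3, 259.1, 81.6]
orientation: [[-0.636, 0.771, 0.002], [0.771, 0.636, 0.001], [-0.0, 0.002, -1.0]]
wrist_force: [-3.6, -1.4, 9.3]
opening: 19.2
grip_force: 61.5
```

```bash
python3 -c "
from h import *
s=robot.state();print(s['ee_pos'],s['wrist_force'],s['wrist_torque'],s['qpos'])"
```

```text
[575.2830435  259.12632207  81.58585831] [-3.62170815 -1.42968046  9.28085701] [-0.19579725  0.99413241  0.03700147] [ 3.33144197e-01  3.34072218e-01  1.37866591e+00  4.74453833e-04
  1.42688451e+00 -3.56569661e-01]
```

{"name": "jog_arm", "arguments": {"deltas": [10, 0, 0.36, 0, 0, 0, -0.094, 10, 0, 0.36, 0, 0, 0, -0.094, 10, 0, 0.36, 0, 0, 0, -0.094, 10, 0, 0.36, 0, 0, 0, -0.094, 10, 0, 0.36, 0, 0, 0, -0.094, 10, 0, 0, 0, 0, 0, 0, 10, 0, 0, 0, 0, 0, 0]}}

```text
t: 19.77
ee_pos: [576.2, 260.4, 81.6]
orientation: [[-0.917, 0.4, 0.001], [0.4, 0.917, 0.001], [-0.001, 0.001, -1.0]]
wrist_force: [-4.8, -0.5, 9.5]
opening: 19.6
grip_force: 61.5
```

```bash
python3 - <<'E'
from h import *
s=st();print(s['wrist_force'],s['wrist_torque'])
w=cap('wrist'); b=cap('top')
P=cloud(w);h=np.hypot(P[...,0]-573,P[...,1]-262);X=s['orientation'][:2,0];Y=s['orientation'][:2,1]
m=(h<16.5)&(P[...,2]>9)&(P[...,2]<31);a=P[m][:,:2]; print('bulb',(a@X).max()-14,((a@Y).min()+(a@Y).max())/2,'plug',np.array([572.9,262.4])@np.c_[X,Y])
S=cloud(b)
for c in((382.5,333),(389.8,234.1),(357.5,-278)):
    q=S.reshape(-1,3); m=(np.hypot(q[:,0]-c[0],q[:,1]-c[1])<15)&(q[:,2]>75); print(c,m.sum(),q[m].mean(0) if m.any() else 0)
w['pixels'][:8]=0
both=np.hstack([w['pixels'][100:384,100:400],cv2.resize(b['pixels'][120:270,110:260],(300,284))])[...,::-1]
cv2.imwrite('pics/f1.png',cv2.resize(both,None,fx=1.33,fy=1.33))
E
```

```text
19.775 [576.2 260.4  81.6] 
 [[-0.917  0.4    0.001]
 [ 0.4    0.917  0.001]
 [-0.001  0.001 -1.   ]] [ 0.335  0.337  1.374  0.     1.428 -0.825] 19.63031932344871 61.533745508641005
[-4.83011414 -0.54731706  9.46715378] [-0.21574522  1.17920006  0.0809849 ]
bulb -419.9347574336686 469.95133738215173 plug [-420.10854222  469.6554498 ]
(382.5, 333) 0 0
(389.8, 234.1) 184 [391.37333571 234.06214522 467.70603684]
(357.5, -278) 48 [ 358.32000661 -276.60940129   90.48303047]
```

View pics/f1.png

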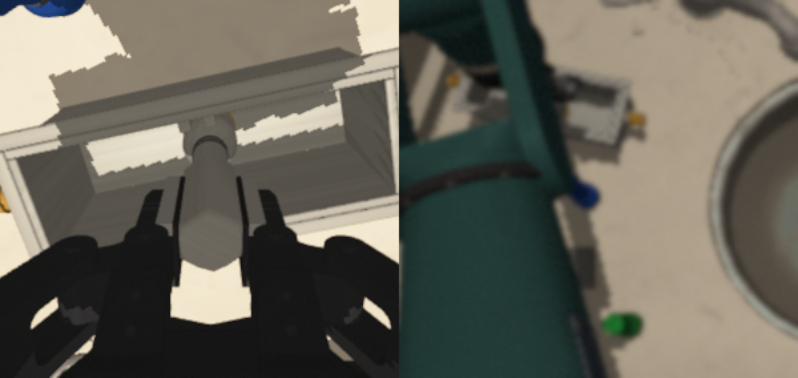

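The socket is gripped on the plug and the tool has turned 0.85 rad. Before handing in, I'll check the seating depth from the socket's top (expected z 117) and shoulder (expected 32).

```bash
python3 - <<'E'
from h import *
w=load('wrist');P=cloud(w).reshape(-1,3);r=np.hypot(P[:,0]-573,P[:,1]-262)
m=(r<8)&(P[:,2]>100)&(P[:,2]<130);print('top',m.sum(),np.percentile(P[m][:,2],[10,50,90]))
m=(r>9.5)&(r<13.5)&(P[:,2]>25)&(P[:,2]<45);print('shoulder',m.sum(),np.percentile(P[m][:,2],[10,50,90]))
m=(r<40)&(r>25)&(P[:,2]>0)&(P[:,2]<12);print('floor',m.sum(),np.median(P[m][:,2]))
s=load('held.npz'[:-4]);Q=cloud(s).reshape(-1,3);r=np.hypot(Q[:,0]-386,Q[:,1]-284);m=(r<8)&(Q[:,2]>225)&(Q[:,2]<260);print('held top',np.median(Q[m][:,2]),'-> minus TCP 204.6')
E
```

```text
top 1080 [116.04668304 116.75258228 117.43392076]
shoulder 433 [31.02168801 33.46519843 36.23505513]
floor 2042 3.8878438360136234
held top 239.6407498619966 -> minus TCP 204.6
```

The socket top is at 116.8, against 117 expected, and the floor reads 3.9, so the socket is fully seated. Grip is 61 N, so I'm handing in.

```bash
python3 -c "
from rig import robot
print(robot.job_done())"
```

```text
the job is handed in; nothing more can be done
None
```

I handed the job in at about 20 s, and the interface gave no verdict. The baffle is standing in the cup. The 19 mm socket is fully down on the drain plug and still gripped at 61 N. The tool turned 0.85 rad anticlockwise, so the plug should have turned about 0.75–0.85 rad, though I couldn't see it turn. I picked the 19 mm socket by measuring the plug in the camera picture, so the 13 and 16 mm sockets were never moved.

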